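# Dock a fixture pallet behind its gravity catch

### The job

Pick up the fixture pallet by its grip block, set it flat in the open mouth of the docking station, and slide it along the lane so that its own front edge lifts the hinged catch, on until it is fully home against the end stop and the catch has dropped behind it. Do not lift or touch the catch with the gripper, leave the nut, bolt and tin where they are, and let go of the pallet.

Things in the scene. Friction and masses are not known exactly. Their poses are not given: they have to be found in the camera images.
- pallet: Loose fixture pallet, 0.2 to 0.4 kg: bare aluminium plate 88 (x) x 72 (y) x 14 mm, square edges; on its centre an upright dark steel grip block 20 (x) x 24 (y) mm, from 14 to 59 mm above the underside. Grip it across the 20 mm, fingers along pallet x, to stay clear of the catch. Origin: centre of underside, z up. Same after a half turn, may go in either way round; its x goes along the lane.
- dock: Fixed docking station: steel base 260 x 112 x 6 mm, two aluminium rails 75 mm apart inside. Origin on the bench, lane centre line, under the closed catch's nose; x runs from open mouth to end stop, y left, z up. Lane floor is z = 6 mm, x = -151 to 97 (end-stop face). Guides flare from x = -61 to the mouth at -144. Rail tops z = 24 mm. Catch and its bracket (up to z = 48 mm) are on the -y side.
- dock_entry (a point): Point on the lane floor in the mouth, at dock x = -104, y = 0, z = 6 mm (axes as the dock). With the pallet's origin here its front edge is at x = -60, short of the catch (bracket x = -58 to -32, y = -48 to -40; arm y = -34 to -22 and from x = -52 on), so it can be set down here from above and then slid straight along dock x.
- dock_home (a point): Where the pallet's origin lies when it is fully home against the end stop: dock x = 53, y = 0, z = 6 mm. Past x = 23 keeper lips (z 23.5 to 27.5 mm) overhang the lane by 8 mm from either rail, 59 mm open between them, with upward lead-ins from x = 11: the pallet gets in only by sliding flat along the floor (its top at z = 20 mm).
- catch_hinge (a joint): Hinge of the steel gravity catch, rad: 0 = hanging closed, grows as the nose rises, up to 0.9. Pivot at dock x = -45, z = 40 mm; the arm slopes down from there to the nose at x = 0. It falls by its weight alone (80 g). The sliding pallet's front edge lifts it to about 0.2 with 1 to 3 N; it drops when the pallet's rear edge is past about x = 6 mm and then keeps the pallet from sliding back.
- catch: The swinging arm and nose of the catch, plain steel, 12 mm wide at most, about 50 mm long; origin on the hinge pin.
- catch_nose (a point): Lowest inner corner of the catch's nose: dock x = 0, y = -28, z = 10.5 mm when closed.
- ring_nut: Bystander: cast ribbed ring standing on its edge, 33 x 24 x 34 mm; origin at the underside.
- nail_tin: Bystander: open round tin 66 mm across, 48 mm high; origin at the underside.
- hex_bolt: Bystander: hex bolt 19 x 50 mm lying on the bench; origin at the underside.
Mind the look-alikes: they are no part of the job. Of the things like the pallet, leave any that is yellow; of the rest the larger one is meant.

How it is judged:
On the way, in this order (a step that is already met when the one before it is completed fails the run):
1. the pallet is in the mouth of the lane, low on its floor and short of the catch nose (x of pallet in the frame of dock between -0.16 and -0.05 m and y of pallet in the frame of dock between -0.015 and 0.015 m and z of pallet in the frame of dock below 0.012 m), for 0.1 s.
2. the sliding pallet carries the raised catch on its top (x of pallet in the frame of dock between -0.035 and 0.045 m and z of pallet in the frame of dock below 0.012 m and value of joint catch_hinge above 0.12 rad and contact force between pallet and catch above 0.02 N), for 0.1 s.
At the end, for the whole second after the job is handed in: The pallet rests flat in the lane, between the end stop and the fallen catch (within 10.5 mm of the stop) and in line with the lane, the catch hangs fully down (under 0.05 rad) behind its rear edge, and nothing moves (x of pallet in the frame of dock between 0.0425 and 0.056 m and y of pallet in the frame of dock between -0.005 and 0.005 m and z of pallet in the frame of dock below 0.009 m and angle between the x axis of pallet and the x axis of dock, either way round below 0.08 rad and angle between pallet's own z axis and vertical below 0.06 rad and value of joint catch_hinge below 0.05 rad and linear speed of pallet below 0.01 m/s); the robot touches nothing.
It fails at once if the gripper or arm touches the catch (over 0.5 N) (contact force between any of the fingers, the arm and catch above 0.5 N).
It fails at once if the nut, the bolt or the tin is displaced by more than 30 mm (distance of any of ring_nut, nail_tin, hex_bolt from where it was at the start of the episode above 0.03 m).
It also fails if it takes over 45 s, if anything falls off the work surface, if the arm or the gripper's body presses on something with over 40 N, if the wrist force passes 120 N, or if a joint passes its speed limit or range.

### The arm

A 6-joint arm with a two-finger parallel gripper is mounted at the origin on the work surface; the furniture and walls round the work are solid. World frame = base frame: x ahead of the robot, y to its left, z up, the work surface at z = 0. Lengths are in m, angles in rad, forces in N, time in s.
With the tool pointing down it reaches from about 0.35 to 0.775 m from the base axis. Payload 7.3 kg.
Tool frame: the origin (TCP) lies between the finger pads; the fingertips stand 17 mm ahead of it and the grasp point (between the pads) lies 2 mm behind it; z points along the fingers, y is the line along which they close (so a half turn about z gives the same grasp; the last joint's range is limited). The gripper opens to 92 mm and grips with 3 to 60 N. Pads are 19 mm wide; open, the fingers measure 130 mm over their backs; the gripper's body (75 mm by 190 mm) begins 47 mm behind the grasp point.
Start: joints at [1.051, 0.342, 1.524, -0, 1.275, -0.146], TCP at [0.192, 0.489, 0.244] pointing down, gripper open.
Joint ranges: [-2.53, 2.53], [-0.77, 2.02], [0.04, 2.7], [-1, 4.14], [0.28, 2.66], [-3.11, 3.11]. Speed limits (rad/s): [2.57, 2.57, 3.14, 3.14, 3.14, 3.14].

### API

Orientations are given as [roll, pitch, yaw] about the fixed x, y, z axes, in that order (R = Rz(yaw) Ry(pitch) Rx(roll)).
In Python, from cell import robot, optics gives the robot as it stands.
- The arm moves only by the tool play_rows, never from a script. Its argument "rows" is a list of rows, each a list of 7 numbers: the shift along the tool's x, y, z in cm, then the turn, a rotation vector about the tool's x, y, z in rad, then the opening, from 0 (shut) to 1 (fully open). In form: [[tx, ty, tz, wx, wy, wz, grip], ...]. A call has 1 to 20 rows; each row is the pose to reach, as a shift and turn from the pose commanded when the call began, along the tool's axes at that moment; what a row does not reach only later rows make up. A row lasts 1/10 s, in which the tool goes at most 50 mm and 8.59 degrees, less where a joint would pass 70% of its speed; a pose out of reach is approached as far as the arm can. A call with a gripper value outside its range is refused whole. The fingers move at their own pace and stop on an object; "squeeze" is the grip in N (left out, the last holds). Time passes only in rows, so rows that repeat a pose let the fingers close. It gives the time, the measured TCP pose, the force, the opening and the grip force at its end, in the units of the state.
- robot.observe(): the state, without advancing time (a new reading comes with each control period).
- optics.read_camera(name): name is "side" or "top" or "wrist"; returns (picture, depth): 400x640x3 uint8, red, green, blue; 400x640 float32, m along the optical axis (not along the pixel's ray), 0 where there is no reading.
- optics.camera_model(name): a dict with "fx", "fy", "cx", "cy" (pixels), "origin" and "rotation" of the camera in the world; the wrist camera has in their place "tool_from_camera" (4x4, takes a point from camera to tool coordinates, whose origin is the TCP and whose axes are the flange's). Camera axes: x right, y up, looking along -z (the intrinsics and any distortion apply to the point x, -y, -z); pixel columns grow to the right and rows downward; lengths in m; the calibration is good to about 2 mm. The wrist camera is an equidistant fisheye: a pixel r from the principal point sees the ray r / f radians off the axis. A picture is of the moment at which its call begins: read the wrist's pose just before it. camera_model takes no time and is no camera call.
- robot.hand_in(): hands the job in; it is judged then, once.
The state is a dict: "time": time; "qpos": joint angles; "qvel": joint speeds; "joint_efforts": joint torques, N m; "tool_pos": TCP position; "tool_rot": TCP orientation; "contact_force": force on the tool from outside, world axes, zero at the start; "torque": the same for the moment, N m; "opening": finger opening in m; "grip_force": force on a finger pad.
Only numpy, scipy, OpenCV 4.12 (cv2) and the standard library are available. Lean on these libraries where they do the work, as an engineer would, in place of code of your own. Each camera call takes 0.05 s, during which the arm holds its last target. There are 200 camera calls.

## Working session

There is one attempt and no reset: what is moved stays moved. The work goes in short steps, Python scripts to look and compute and a tool call to move; the robot and the scene stay as the last step left them, time stands still between calls to the robot, and variables do not carry over. Pictures are saved under pics/ and viewed, at most 10 in all, crops included, and the job is handed in when it is done.

Besides the shell and the picture viewer there is one more tool, called after ">>>" as name([rows], argument=value, ...), one row to a line, values as JSON. play_rows: Moves the arm, as the interface text tells. Its arguments: {"type":"object","properties":{"rows":{"type":"array"},"squeeze":{"type":"number"}},"required":["rows"]}

```bash
mkdir -p pics
cat > h.py <<'E'
import numpy as np, cv2
from cell import robot, optics
def cloud(name):
    img,d=optics.read_camera(name); m=optics.camera_model(name)
    v,u=np.mgrid[0:400,0:640]
    P=np.stack([(u-m['cx'])/m['fx']*d,-(v-m['cy'])/m['fy']*d,-d],-1)
    W=P@np.array(m['rotation']).T+np.array(m['origin']); W[d==0]=np.nan
    return img,W
E
python3 - <<'E'
from h import *
for n in ['top','side']:
    img,W=cloud(n); cv2.imwrite(f'pics/{n}0.png',img[:,:,::-1]); np.savez(f'{n}0.npz',img=img,W=W)
    m=optics.camera_model(n); print({k:(np.round(x,3).tolist() if k!='x' else x) for k,x in m.items() if not isinstance(x,str)})
o=robot.observe(); print(o)
E
```

```text
Traceback (most recent call last):
  File "h.py", line 7, in cloud
    W=P@np.array(m['rotation']).T+np.array(m['origin']); W[d==0]=np.nan
      ~~~~~~~~~~~~~~~~~~~~~~~~~~~^~~~~~~~~~~~~~~~~~~~~~
ValueError: operands could not be broadcast together with shapes (400,640) (3,)
```

```bash
python3 - <<'E'
s=open('h.py').read()
s=s.replace("import numpy as np, cv2","import numpy as np, cv2\nfrom scipy.spatial.transform import Rotation as R")
s=s.replace("np.array(m['rotation']).T","R.from_euler('xyz',m['rotation']).as_matrix().T")
open('h.py','w').write(s)
E
python3 - <<'E'
from h import *
for n in ['top','side']:
    m=optics.camera_model(n); print(m)
    img,W=cloud(n); cv2.imwrite(f'pics/{n}0.png',img[:,:,::-1]); np.savez(f'{n}0.npz',img=img,W=W)
    print(np.round(W[[50,200,350]][:,[100,320,540]],3).tolist())
print(robot.observe())
E
```

```text
{'fx': 494.58520745406344, 'fy': 494.58520745406344, 'cx': 317.8592866135657, 'cy': 204.4622475277823, 'origin': array([ 0.24257891, -0.01530623,  1.25513191]), 'rotation': array([ 0.16678172,  0.00798026, -1.5687801 ])}
[[[1.273, 0.963, -0.773], [1.27, -0.006, -0.77], [1.132, -0.841, -0.502]], [[0.602, 0.912, -0.772], [0.449, -0.011, 0.095], [0.605, -0.924, -0.78]], [[-0.004, 0.87, -0.781], [0.093, -0.011, 0.01], [0.001, -0.88, -0.781]]]
{'fx': 432.4904187390828, 'fy': 432.4904187390828, 'cx': 322.18800840492787, 'cy': 192.55377955865205, 'origin': array([ 0.27323776, -0.9766911 ,  0.84243837]), 'rotation': array([ 0.9117647 ,  0.01676398, -0.19188941])}
[[[-1.01, 3.316, -0.53], [0.794, 1.872, -0.183], [nan, nan, nan]], [[-0.223, 0.199, 0.004], [0.453, 0.058, -0.0], [1.882, 0.731, -0.771]], [[-0.114, -0.356, 0.002], [0.411, -0.1, -0.563], [1.32, -0.15, -0.775]]]
{'time': 0.15, 'qpos': array([ 1.05103321e+00,  3.42556136e-01,  1.52476441e+00,  3.10001317e-06,
        1.27539154e+00, -1.46006003e-01]), 'qvel': array([ 8.50610229e-04, -1.83548073e-03, -3.19410218e-03,  7.69701762e-04,
       -4.91605372e-04,  4.47100151e-05]), 'joint_efforts': array([ 1.94503700e-03, -4.31466544e+01, -2.44355196e+01,  7.16817286e-02,
        5.37276466e-02, -1.31930788e-04]), 'tool_pos': array([0.19153231, 0.48852683, 0.24321958]), 'tool_rot': array([-3.14048557e+00, -1.65795720e-04,  2.76783454e+00]), 'contact_force': array([ 0.58129655, -0.15771928, -0.38020611]), 'torque': array([-0.00402232,  0.02868924, -0.04781456]), 'grip_force': 0.0, 'opening': 0.09180857141130383}
```

View pics/top0.png

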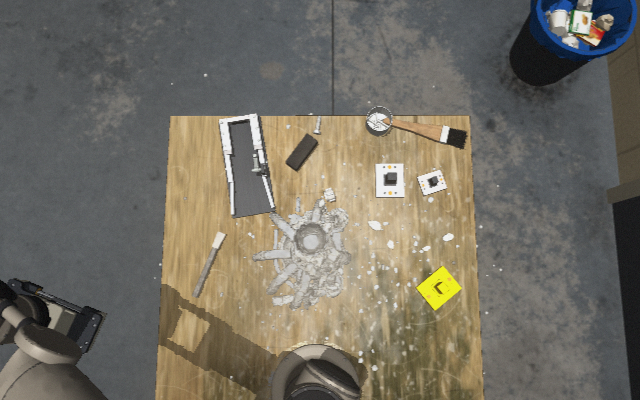

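View pics/side0.png

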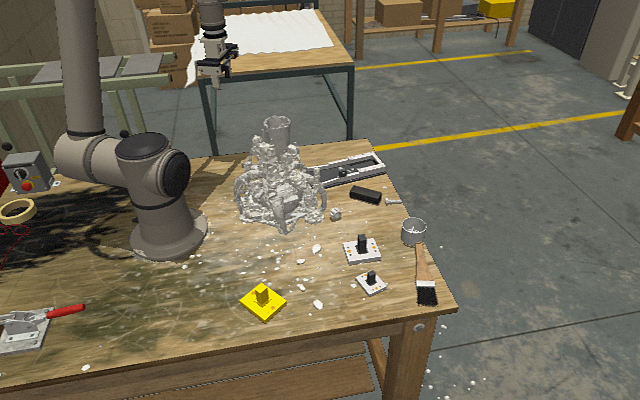

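Top view: pallet at about (390,180), with the smaller decoy at (432,183) and the yellow one at (440,288). The dock runs from its mouth at (253,215) to the end stop at (238,118), with the catch at about (258,165). A clutter heap around (310,245) lies between the robot and the work.

Run:
```python
from h import *
D=np.load('top0.npz'); img,W=D['img'],D['W']
def box(c0,c1,r0,r1): 
    w=W[r0:r1,c0:c1].reshape(-1,3); p=img[r0:r1,c0:c1].reshape(-1,3).astype(int); return w,p
print('bench z',np.nanmedian(W[225:235,390:420,2]), np.nanmedian(W[140:150,340:370,2]),np.nanmedian(W[150:200,195:215,2]))
w,p=box(370,410,158,203); z=w[:,2]
print('hist',np.histogram(z[~np.isnan(z)],bins=np.arange(-.01,.08,.005)))
for lo,hi in [(.008,.02),(.045,.075)]:
    s=w[(z>lo)&(z<hi)]; r=cv2.minAreaRect((s[:,:2]*1000).astype(np.float32)); print('pal',len(s),s.mean(0),r)
w,p=box(210,285,105,225); z=w[:,2]
print('hist',np.histogram(z[~np.isnan(z)],bins=np.arange(-.01,.08,.005)))
for lo,hi in [(.019,.03),(.003,.03)]:
    s=w[(z>lo)&(z<hi)]; r=cv2.minAreaRect((s[:,:2]*1000).astype(np.float32)); print('dock',len(s),s.mean(0),r,cv2.boxPoints(r))
crop=cv2.resize(img[105:225,205:285],None,fx=5,fy=5,interpolation=cv2.INTER_CUBIC)[:,:,::-1]
# heap heights
w,p=box(240,360,180,315); print('heap max',np.nanmax(w[:,2]), np.nanmin(w[w[:,2]>.05],0),np.nanmax(w[w[:,2]>.05],0))
crop2=cv2.resize(img[155:210,365:420],None,fx=6,fy=6,interpolation=cv2.INTER_CUBIC)[:,:,::-1]
o=np.zeros((600,740,3),np.uint8); o[:,:400]=crop; o[:330,410:]=crop2[:,:330]; cv2.imwrite('pics/c1.png',o)
```

```text
bench z -0.000667616025343154 -0.0007268142592484761 -0.00034428661230012647
hist (array([ 30, 471, 314,  89, 526, 234,  11,   5,   7,   1,   9,   7,  15,
        57,  13,   1,   0]), array([-0.01 , -0.005,  0.   ,  0.005,  0.01 ,  0.015,  0.02 ,  0.025,
        0.03 ,  0.035,  0.04 ,  0.045,  0.05 ,  0.055,  0.06 ,  0.065,
        0.07 ,  0.075]))
pal 812 [ 0.51447644 -0.18679859  0.01368156] ((516.2367553710938, -187.49652099609375), (88.97017669677734, 73.05779266357422), 1.3155966997146606)
pal 93 [ 0.51551023 -0.18676877  0.0566759 ] ((516.235107421875, -187.1604766845703), (23.755590438842773, 22.184242248535156), 87.13926696777344)
hist (array([ 120, 1961, 2739, 1735,  165,  204,  393,  488,  129,   17,   37,
         33,    6,    0,    0,    0,    0]), array([-0.01 , -0.005,  0.   ,  0.005,  0.01 ,  0.015,  0.02 ,  0.025,
        0.03 ,  0.035,  0.04 ,  0.045,  0.05 ,  0.055,  0.06 ,  0.065,
        0.07 ,  0.075]))
dock 942 [0.60050348 0.19346278 0.02494203] ((560.1842041015625, 183.08724975585938), (254.5013427734375, 109.22193908691406), 9.792238235473633) [[425.49942 215.2603 ]
 [444.07547 107.62962]
 [694.869   150.9142 ]
 [676.29297 258.54486]]
dock 3995 [0.5532143  0.18246868 0.01099233] ((546.695556640625, 180.11544799804688), (290.10626220703125, 194.0599365234375), 0.8321313858032227) [[400.24854 275.0286 ]
 [403.0669   80.98911]
 [693.1426   85.2023 ]
 [690.3242  279.2418 ]]
heap max 0.3189645034640286 [ 0.19290241 -0.08323539  0.05003343] [0.4606871  0.14997463 0.3189645 ]
```

View pics/c1.png

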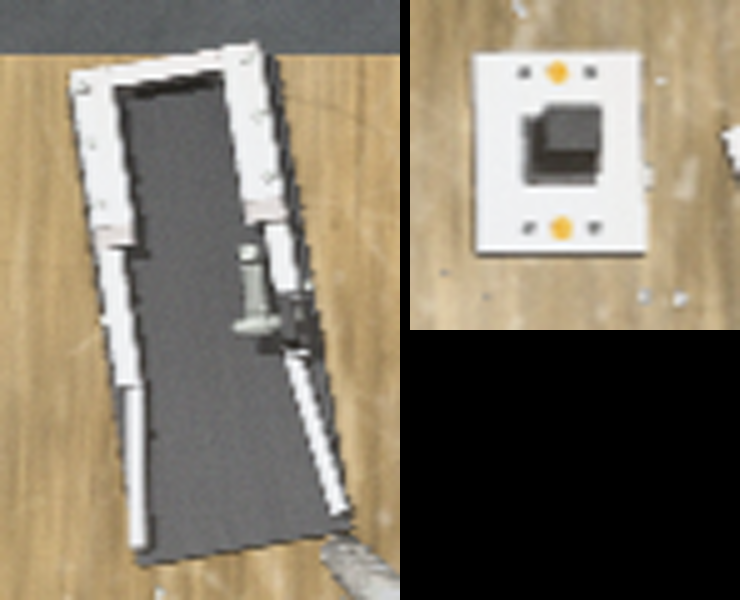

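The crop shows the dock mouth at the robot end, with the catch closed on the -y side. The pallet lies square to the world axes with its block at its centre. Next I refine the dock fit and the clearances over the heap.

Run:
```python
from h import *
D=np.load('top0.npz'); img,W=D['img'],D['W']
w=W[100:230,205:290].reshape(-1,3); w=w[~np.isnan(w).any(1)]
a=0.171; o=np.array([.5774,.1861]); 
for it in range(4):
    c,s=np.cos(a),np.sin(a); d=(w[:,:2]-o)@np.array([[c,-s],[s,c]])
    z=w[:,2]; top=(z>.018)&(z<.031)
    L=[];Rr=[];X=[]
    for x in np.arange(-.025,.09,.006):
        k=top&(abs(d[:,0]-x)<.004)
        l=d[k&(d[:,1]>.02),1]; r=d[k&(d[:,1]<-.03),1]
        if len(l)>2 and len(r)>2: X.append(x);L.append((l.max()));Rr.append(r.min())
    X=np.array(X);L=np.array(L);Rr=np.array(Rr)
    pl=np.polyfit(X,L,1);pr=np.polyfit(X,Rr,1)
    k=top&(abs(abs(d[:,1])-.047)<.008)
    print('outer L',np.round(np.median(L)*1e3,1),'R',np.round(np.median(Rr)*1e3,1),'slopes',pl[0],pr[0],'x extent',np.sort(d[top&(abs(d[:,1])<.058)][:,0])[[0,3,10,-10,-3,-1]],a,o)
    a+=(pl[0]+pr[0])/2; o=o+((np.median(L)+np.median(Rr))/2)*np.array([-s,c])
# keeper-lip/stop inner gap at low floor: floor extents
fl=(z>.002)&(z<.011)&(abs(d[:,1])<.02); print('floor x',np.percentile(d[fl,0],[0,.5,2,98,99.5,100]))
k=(z>.032)&(abs(d[:,0])<.07); print('catch pts',np.round(d[k][:,:2],3).tolist()[:40])
w=W.reshape(-1,3); 
print('heightmap mm rows x .34..,cols y -.1..')
for x in np.arange(.32,.62,.025):
    print(round(x,3),[int(1e3*np.nanmax(np.r_[0,w[(abs(w[:,0]-x)<.0125)&(abs(w[:,1]-y)<.0125),2]])) for y in np.arange(-.1,.26,.025)])
```

```text
outer L 49.8 R -48.3 slopes 0.004436206353851356 0.2996448678968387 x extent [-0.14473264 -0.14309995 -0.13943663  0.10704354  0.10868619  0.10977493] 0.171 [0.5774 0.1861]
outer L 45.1 R -55.0 slopes -0.14564059280792244 -0.15623295528321965 x extent [-0.15061132 -0.14816477 -0.1376492   0.10915127  0.11137905  0.11240539] 0.32304053712534503 [0.57726735 0.18686815]
outer L 53.9 R -44.2 slopes 0.0014540567668178512 0.2981755868679733 x extent [-0.14553188 -0.14379189 -0.14012319  0.10633208  0.10797806  0.10904972] 0.17210376307977399 [0.57883875 0.18217415]
outer L 45.3 R -54.8 slopes -0.14447754297697668 -0.15109397310559053 x extent [-0.15131174 -0.14886185 -0.1383455   0.10841057  0.11062751  0.11165619] 0.32191858489716957 [0.57800615 0.18696403]
floor x [-0.20494646 -0.19504786 -0.17640411  0.09167277  0.09646657  0.12341061]
catch pts [[0.066, -0.056], [0.065, -0.042], [0.057, -0.056], [0.046, -0.042], [0.038, -0.047], [0.064, 0.039], [0.033, -0.054], [0.033, -0.038], [0.031, -0.045], [0.027, -0.049], [0.02, -0.052], [0.017, -0.041], [0.01, -0.036], [0.008, -0.046], [0.007, -
[... 545 characters left out ...]
, 4, 5, 18]
0.345 [6, 32, 118, 316, 289, 314, 314, 136, 21, 7, 4, 5, 4, 5, 21]
0.37 [5, 91, 215, 317, 318, 316, 150, 147, 130, 6, 10, 5, 7, 15, 17]
0.395 [6, 57, 211, 250, 163, 155, 142, 146, 137, 6, 5, 6, 6, 8, 7]
0.42 [5, 57, 111, 174, 176, 64, 68, 121, 120, 4, 11, 9, 21, 21, 5]
0.445 [4, 39, 44, 172, 172, 5, 77, 5, 23, 24, 11, 11, 23, 24, 5]
0.47 [5, 6, 35, 35, 4, 5, 69, 8, 18, 24, 12, 11, 24, 22, 3]
0.495 [5, 4, 31, 36, 4, 4, 6, 7, 5, 24, 12, 10, 19, 26, 4]
0.52 [5, 4, 4, 5, 6, 4, 5, 6, 5, 51, 48, 11, 11, 27, 4]
0.545 [6, 5, 7, 6, 5, 5, 31, 29, 6, 52, 52, 39, 12, 28, 5]
0.57 [5, 6, 4, 8, 7, 31, 30, 30, 4, 26, 35, 33, 12, 32, 9]
0.595 [4, 5, 5, 4, 26, 31, 31, 21, 6, 9, 35, 10, 12, 32, 30]
```

```bash
cat >> h.py <<'E'
def go(p,yaw):
    o=robot.observe(); C=R.from_euler('xyz',o['tool_rot']); T=R.from_euler('xyz',[np.pi,0,yaw])
    t=C.inv().apply(np.array(p)-o['tool_pos'])*100; r=(C.inv()*T).as_rotvec()
    return np.round(np.r_[t,r],3).tolist()
E
python3 - <<'E'
from h import *
D=np.load('top0.npz'); img,W=D['img'],D['W']
w=W[180:315,240:330].reshape(-1,3)
k=(w[:,2]>.085)&(w[:,0]>.34)&(w[:,1]>.085); print(np.round(w[k],3).tolist())
print(go([.50,.165,.36],1.742))
print(optics.camera_model('wrist'))
E
```

```text
[[0.419, 0.105, 0.096], [0.42, 0.103, 0.093], [0.418, 0.109, 0.088], [0.417, 0.105, 0.098], [0.416, 0.103, 0.1], [0.416, 0.1, 0.101], [0.416, 0.098, 0.1], [0.417, 0.096, 0.096], [0.417, 0.094, 0.094], [0.416, 0.108, 0.09], [0.415, 0.105, 0.096], [0.413, 0.102, 0.11], [0.413, 0.099, 0.11], [0.413, 0.097, 0.108], [0.413, 0.095, 0.11], [0.413, 0.092, 0.11], [0.413, 0.09, 0.107], [0.413, 0.088, 0.108], [0.412, 0.107, 0.098], [0.411, 0.104, 0.107], [0.41, 0.102, 0.109], [0.409, 0.098, 0.118], [0.41, 0.096, 0.114], [0.409, 0.094, 0.117], [0.41, 0.092, 0.112], [0.409, 0.089, 0.12], [0.409, 0.086, 0.122], [0.409, 0.107, 0.102], [0.408, 0.104, 0.108], [0.408, 0.101, 0.112], [0.407, 0.099, 0.115], [0.406, 0.096, 0.122], [0.406, 0.093, 0.126], [0.405, 0.091, 0.127], [0.406, 0.088, 0.125], [0.406, 0.086, 0.125], [0.406, 0.107, 0.104], [0.406, 0.104, 0.106], [0.405, 0.101, 0.111], [0.404, 0.098, 0.122], [0.404, 0.096, 0.122], [0.403, 0.093, 0.126], [0.403, 0.091, 0.125], [0.403, 0.088, 0.128], [0.403, 0.086, 0.126], [0.405, 0.107, 0.1], [0.404, 0.104, 0.104], [0.402, 0.1, 0.12], [0.402, 0.098, 0.
[... 786 characters left out ...]
.138], [0.388, 0.087, 0.138], [0.387, 0.093, 0.127], [0.386, 0.09, 0.13], [0.386, 0.087, 0.137], [0.384, 0.09, 0.127], [0.384, 0.087, 0.133], [0.382, 0.088, 0.13], [0.379, 0.085, 0.132]]
[-40.528, -18.869, -11.664, -0.001, 0.0, 1.026]
{'fx': 309.70691628693146, 'fy': 309.70691628693146, 'cx': 321.1214357562428, 'cy': 198.48164134389842, 'tool_from_camera': array([[-6.81631169e-04,  9.58191183e-01,  2.86127929e-01,
         7.74912435e-02],
       [ 9.99999636e-01,  8.00200716e-04, -2.97469563e-04,
        -1.04042192e-03],
       [-5.13992486e-04,  2.86127622e-01, -9.58191380e-01,
        -1.40112647e-01],
       [ 0.00000000e+00,  0.00000000e+00,  0.00000000e+00,
         1.00000000e+00]])}
```

>>> play_rows([
  [-2, -1, -6, 0, 0, 0.1, 1],
  [-6, -3, -11, 0, 0, 0.25, 1],
  [-10, -5, -11.7, 0, 0, 0.4, 1],
  [-15, -7, -11.7, 0, 0, 0.55, 1],
  [-20, -9.3, -11.7, 0, 0, 0.7, 1],
  [-25, -11.6, -11.7, 0, 0, 0.85, 1],
  [-30, -14, -11.7, 0, 0, 1.0, 1],
  [-35, -16.3, -11.7, 0, 0, 1.026, 1],
  [-40, -18.6, -11.7, 0, 0, 1.026, 1],
  [-40.5, -18.9, -11.7, 0, 0, 1.026, 1],
  [-40.5, -18.9, -11.7, 0, 0, 1.026, 1],
  [-40.5, -18.9, -11.7, 0, 0, 1.026, 1],
  [-40.5, -18.9, -11.7, 0, 0, 1.026, 1],
])

```text
time: 1.45
tool_pos: [0.499, 0.1657, 0.3606]
tool_rot: [-3.141, -0.001, 1.742]
contact_force: [0.1, 1.0, -0.5]
opening: 0.0917
grip_force: 0.0
```

```bash
cat >> h.py <<'E'
def wcloud():
    o=robot.observe(); img,d=optics.read_camera('wrist'); m=optics.camera_model('wrist')
    v,u=np.mgrid[0:400,0:640]; a=(u-m['cx'])/m['fx']; b=(v-m['cy'])/m['fy']; r=np.hypot(a,b)+1e-9
    k=np.tan(r)/r
    P=np.stack([a*k*d,-b*k*d,-d,np.ones_like(d)],-1)@np.array(m['tool_from_camera']).T
    W=P[...,:3]@R.from_euler('xyz',o['tool_rot']).as_matrix().T+o['tool_pos']; W[d==0]=np.nan
    return o,img,W
E
python3 - <<'E'
from h import *
o,img,W=wcloud(); cv2.imwrite('pics/w1.png',img[:,:,::-1]); np.savez('w1.npz',img=img,W=W)
print(o['time'],o['tool_pos'],o['tool_rot'])
E
```

```text
1.45 [0.49899859 0.16567739 0.360581  ] [-3.14089305e+00 -5.75863639e-04  1.74238354e+00]
```

View pics/w1.png

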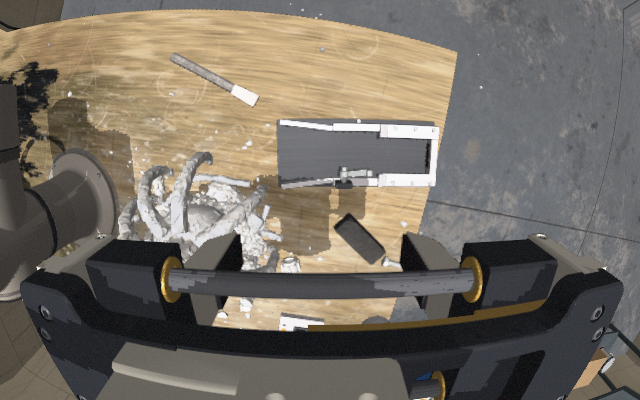

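The wrist view shows the dock at columns 277-440, rows 120-190, with the catch at (350,175) and the end stop on the right.

```bash
cat > fit.py <<'E'
from h import *
def planepts(o,zp):
    m=optics.camera_model('wrist'); v,u=np.mgrid[0:400,0:640]; a=(u-m['cx'])/m['fx']; b=(v-m['cy'])/m['fy']; r=np.hypot(a,b)+1e-9
    k=np.sin(r)/r; D=np.stack([a*k,-b*k,-np.cos(r)],-1); T=np.array(m['tool_from_camera']); Rt=R.from_euler('xyz',o['tool_rot']).as_matrix()
    D=D@(Rt@T[:3,:3]).T; c=Rt@T[:3,3]+o['tool_pos']; return c+D*((zp-c[2])/D[...,2])[...,None]
def fit(o,img,zp=.0275,a=.171,org=(.5774,.1861)):
    P=planepts(o,zp)[...,:2]; g=img.min(-1).astype(np.float32); org=np.array(org)
    # sample grid in dock frame via nearest-neighbour interpolation
    from scipy.interpolate import griddata
    k=np.hypot(*(P-org).transpose(2,0,1))<.22
    for it in range(4):
        c,s=np.cos(a),np.sin(a); X=np.arange(.028,.088,.002); Y=np.arange(-.06,.0601,.0005)
        q=np.stack(np.meshgrid(X,Y,indexing='ij'),-1); w=q@np.array([[c,s],[-s,c]])+org
        G=griddata(P[k],g[k],w,method='linear')
        dG=np.diff(G,axis=1); y=(Y[1:]+Y[:-1])/2
        hi=(y>.015)&(y<.042); lo=(y<-.015)&(y>-.042)
        l=y[hi][np.argmax(dG[:,hi],1)]; r=y[lo][np.argmin(dG[:,lo],1)]
        def line(e):
            kk=abs(e-np.median(e))<.004; return np.polyfit(X[kk],e[kk],1)
        pl,pr=line(l),line(r); xm=.058
        L,Rr=np.polyval(pl,xm),np.polyval(pr,xm); sl=(pl[0]+pr[0])/2
        print('L %.4f R %.4f slopes %.4f %.4f'%(L,Rr,pl[0],pr[0]))
        a+=sl*.9; org=org+((L+Rr)/2)*np.array([-s,c])-sl*.9*xm*np.array([-s,c])
    # end stop inner edge (top ~ z?) and outer end
    X=np.arange(.07,.13,.0005);Y=np.arange(-.02,.021,.004)
    c,s=np.cos(a),np.sin(a); w=np.stack(np.meshgrid(X,Y,indexing='ij'),-1)@np.array([[c,s],[-s,c]])+org
    G=griddata(P[k],g[k],w,method='linear').mean(1); d=np.diff(G); print('rise x %.4f fall x %.4f'%(X[np.argmax(d)],X[np.argmin(d)]))
    return org,a
E
python3 - <<'E'
from fit import *
D=np.load('w1.npz'); o={'tool_pos':np.array([0.49899859,0.16567739,0.360581]),'tool_rot':np.array([-3.14089305,-5.75863639e-04,1.74238354])}
print(fit(o,D['img']))
W=D['W']; 
for (u,v) in [(300,155),(320,140),(400,155),(390,127),(250,60)]: print(u,v,np.round(W[v,u],3))
# depth-based stop top height
w=W[110:200,425:445].reshape(-1,3); print(np.histogram(w[:,2],bins=np.arange(-.01,.05,.005)))
E
```

```text
L 0.0279 R -0.0294 slopes 0.0035 0.0199
L 0.0286 R -0.0287 slopes -0.0023 0.0142
L 0.0286 R -0.0286 slopes -0.0107 0.0003
L 0.0286 R -0.0287 slopes -0.0070 0.0112
rise x 0.0930 fall x 0.1050
(array([0.57765426, 0.18462857]), np.float64(0.18406451612903232))
300 155 [0.464 0.162 0.005]
320 140 [0.492 0.192 0.007]
400 155 [0.625 0.191 0.005]
390 127 [0.594 0.233 0.026]
250 60 [ 0.358  0.304 -0.   ]
(array([  0, 350, 112,  63,  35,  70, 165, 398,   0,   0,   0]), array([-0.01 , -0.005,  0.   ,  0.005,  0.01 ,  0.015,  0.02 ,  0.025,
        0.03 ,  0.035,  0.04 ,  0.045]))
```

```bash
python3 -c "
from h import *
print(go([.516,-.187,.36],1.589)); print(go([.516,-.187,.044],1.589))"
```

```text
[-35.074, -4.367, 0.067, -0.0, -0.0, 0.154]
[-35.089, -4.361, 31.667, -0.0, -0.0, 0.154]
```

>>> play_rows([
  [-4, -0.5, 0, 0, 0, 0.03, 1],
  [-8.5, -1, 0, 0, 0, 0.06, 1],
  [-13, -1.6, 0, 0, 0, 0.1, 1],
  [-18, -2.2, 0, 0, 0, 0.154, 1],
  [-23, -2.8, 0, 0, 0, 0.154, 1],
  [-28, -3.4, 2, 0, 0, 0.154, 1],
  [-33, -4.1, 6, 0, 0, 0.154, 1],
  [-35.1, -4.4, 10, 0, 0, 0.154, 1],
  [-35.1, -4.4, 14, 0, 0, 0.154, 1],
  [-35.1, -4.4, 16, 0, 0, 0.154, 1],
  [-35.1, -4.4, 16, 0, 0, 0.154, 1],
  [-35.1, -4.4, 16, 0, 0, 0.154, 1],
])

```text
time: 2.7
tool_pos: [0.5168, -0.1873, 0.2019]
tool_rot: [3.14, 0.0, 1.59]
contact_force: [-0.9, -0.7, 0.6]
opening: 0.092
grip_force: 0.0
```

Run:
```python
from h import *
o,img,W=wcloud(); cv2.imwrite('pics/w2.png',img[:,:,::-1]); np.savez('w2.npz',img=img,W=W)
print(o['time'],o['tool_pos'],o['tool_rot'])
w=W.reshape(-1,3); n=(abs(w[:,0]-.516)<.06)&(abs(w[:,1]+.187)<.05)
for lo,hi in [(.008,.02),(.05,.068)]:
    s=w[n&(w[:,2]>lo)&(w[:,2]<hi)]; print(len(s),s.mean(0),cv2.minAreaRect((s[:,:2]*1000).astype(np.float32)))
```

```text
2.7 [ 0.51675781 -0.18734339  0.20189578] [3.14037949e+00 3.85044840e-04 1.58973127e+00]
4432 [ 0.51539947 -0.18702491  0.01321976] ((515.4130859375, -190.00160217285156), (89.23783111572266, 73.13400268554688), 0.18770773708820343)
544 [ 0.5148936  -0.18882071  0.05746733] ((514.92919921875, -189.541015625), (20.156747817993164, 24.311134338378906), 0.34847405552864075)
```

View pics/w2.png

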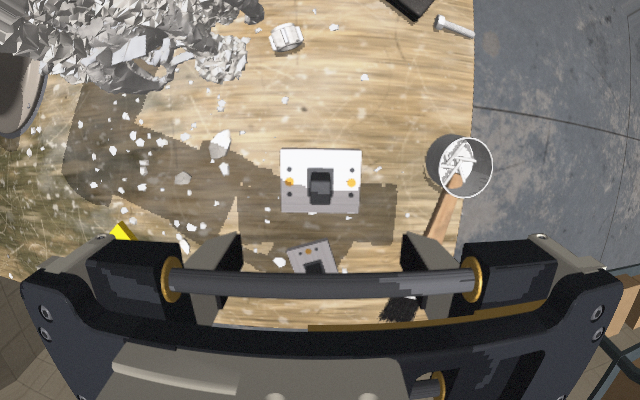

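The wrist view shows the pallet at (320,180), the tin with a brush at (465,165) and the decoy at (312,258). Before descending I check clearance to the tin and brush.

Run:
```python
from h import *
for f in ['w2.npz','top0.npz']:
    w=np.load(f)['W'].reshape(-1,3); k=(w[:,0]>.40)&(w[:,0]<.66)&(w[:,1]>-.27)&(w[:,1]<-.05)&(w[:,2]<.15)
    w=w[k]
    for x in np.arange(.42,.66,.03): print(round(x,2),[int(1e3*np.nanmax(np.r_[0,w[(abs(w[:,0]-x)<.015)&(abs(w[:,1]-y)<.015),2]])) for y in np.arange(-.27,-.05,.03)])
print(go([.515,-.189,.044],1.578))
```

```text
0.42 [1, 1, 1, 5, 6, 3, 48, 100]
0.45 [0, 3, 3, 1, 1, 1, 1, 38]
0.48 [1, 1, 14, 15, 15, 1, 3, 1]
0.51 [11, 13, 60, 60, 14, 1, 1, 1]
0.54 [10, 14, 17, 56, 15, 1, 1, 1]
0.57 [0, 13, 14, 14, 14, 1, 2, 2]
0.6 [0, 1, 1, 1, 1, 1, 1, 1]
0.63 [3, 3, 1, 48, 48, 1, 1, 1]
0.66 [12, 13, 12, 48, 47, 47, 1, 1]
0.42 [5, 6, 5, 6, 10, 7, 41, 96]
0.45 [5, 6, 9, 6, 5, 7, 6, 40]
0.48 [10, 4, 19, 19, 17, 8, 5, 5]
0.51 [12, 5, 61, 65, 18, 6, 4, 4]
0.54 [11, 5, 54, 59, 21, 5, 6, 5]
0.57 [5, 4, 18, 19, 15, 5, 5, 6]
0.6 [6, 6, 6, 6, 6, 4, 5, 5]
0.63 [12, 5, 6, 49, 50, 7, 6, 6]
0.66 [19, 17, 13, 50, 49, 50, 4, 3]
[-0.104, -0.268, 15.871, 0.003, 0.001, 0.012]
```

>>> play_rows([
  [-0.1, -0.2, 4, 0, 0, 0.01, 1],
  [-0.1, -0.25, 8, 0, 0, 0.01, 1],
  [-0.1, -0.25, 12, 0, 0, 0.01, 1],
  [-0.1, -0.25, 15, 0, 0, 0.01, 1],
  [-0.1, -0.25, 15.8, 0, 0, 0.01, 1],
  [-0.1, -0.25, 15.8, 0, 0, 0.01, 1],
  [-0.1, -0.25, 15.8, 0, 0, 0.01, 0.1],
  [-0.1, -0.25, 15.8, 0, 0, 0.01, 0.1],
  [-0.1, -0.25, 15.8, 0, 0, 0.01, 0.1],
  [-0.1, -0.25, 15.8, 0, 0, 0.01, 0.1],
  [-0.1, -0.25, 15.8, 0, 0, 0.01, 0.1],
  [-0.1, -0.25, 15.8, 0, 0, 0.01, 0.1],
  [-0.1, -0.25, 15.8, 0, 0, 0.01, 0.1],
  [-0.1, -0.25, 15.8, 0, 0, 0.01, 0.1],
], squeeze=30)

```text
time: 4.15
tool_pos: [0.5136, -0.1894, 0.0426]
tool_rot: [-3.141, -0.0, 1.578]
contact_force: [-0.6, -0.4, 0.7]
opening: 0.0324
grip_force: 0.0
```

```bash
python3 -c "
from h import *
o=robot.observe();print(o['tool_pos'],o['tool_rot'],o['grip_force'],o['opening'])
print(go([.54,-.187,.25],1.578));print(go([.54,.0,.25],1.66)); print(go([.5,.17,.25],1.748))"
```

```text
[ 0.51356117 -0.18942586  0.04261058] [-3.14144583e+00 -2.15126964e-04  1.57777581e+00] 0.0 0.032432956655316605
[0.229, 2.642, -20.739, -0.0, -0.0, -0.0]
[18.928, 2.773, -20.735, -0.0, -0.0, -0.082]
[35.956, -1.108, -20.731, -0.0, -0.0, -0.17]
```

Still closing.

>>> play_rows([
  [0, 0, 0, 0, 0, 0, 0.1],
  [0, 0, 0, 0, 0, 0, 0.1],
  [0, 0, 0, 0, 0, 0, 0.1],
  [0, 0, 0, 0, 0, 0, 0.1],
  [0, 0, 0, 0, 0, 0, 0.1],
  [0, 0, -1, 0, 0, 0, 0.1],
  [0, 0, -3, 0, 0, 0, 0.1],
  [0, 0, -3, 0, 0, 0, 0.1],
])

```text
time: 4.95
tool_pos: [0.5147, -0.1901, 0.075]
tool_rot: [3.138, 0.002, 1.578]
contact_force: [-0.7, 0.3, -3.2]
opening: 0.0199
grip_force: 30.0
```

>>> play_rows([
  [0, 0.5, -4, 0, 0, 0, 0.1],
  [0, 1.5, -8, 0, 0, 0, 0.1],
  [0.5, 2.2, -12, 0, 0, 0, 0.1],
  [3, 2.6, -15.5, 0, 0, 0, 0.1],
  [7, 2.7, -17.5, 0, 0, -0.02, 0.1],
  [11, 2.7, -17.5, 0, 0, -0.05, 0.1],
  [15, 2.7, -17.5, 0, 0, -0.08, 0.1],
  [19, 2.6, -17.5, 0, 0, -0.11, 0.1],
  [23, 2, -17.5, 0, 0, -0.14, 0.1],
  [27, 1, -17.5, 0, 0, -0.17, 0.1],
  [31, 0, -17.5, 0, 0, -0.17, 0.1],
  [34, -0.7, -17.5, 0, 0, -0.17, 0.1],
  [35.9, -1.1, -17.5, 0, 0, -0.17, 0.1],
  [35.9, -1.1, -17.5, 0, 0, -0.17, 0.1],
  [35.9, -1.1, -17.5, 0, 0, -0.17, 0.1],
  [35.9, -1.1, -17.5, 0, 0, -0.17, 0.1],
])

```text
time: 6.55
tool_pos: [0.5002, 0.1685, 0.2474]
tool_rot: [-3.141, 0.0, 1.747]
contact_force: [-0.4, -0.4, -3.1]
opening: 0.0197
grip_force: 30.0
```

Run:
```python
from fit import *
o,img,W=wcloud(); cv2.imwrite('pics/w3.png',img[:,:,::-1]); np.savez('w3.npz',img=img,W=W)
print(o['time'],o['tool_pos'],o['tool_rot'],o['grip_force'])
print(fit(o,img,org=(.5765,.1855),a=.177))
```

```text
6.55 [0.50017375 0.16852021 0.24737093] [-3.14096848e+00  3.82407621e-04  1.74696704e+00] 29.99941885471344
L 0.0284 R -0.0290 slopes -0.0084 -0.0052
L 0.0287 R -0.0287 slopes -0.0034 0.0093
L 0.0286 R -0.0288 slopes -0.0033 0.0092
L 0.0287 R -0.0287 slopes -0.0088 0.0031
rise x 0.0940 fall x 0.1055
(array([0.57653299, 0.18530618]), np.float64(0.17357119021134595))
```

View pics/w3.png

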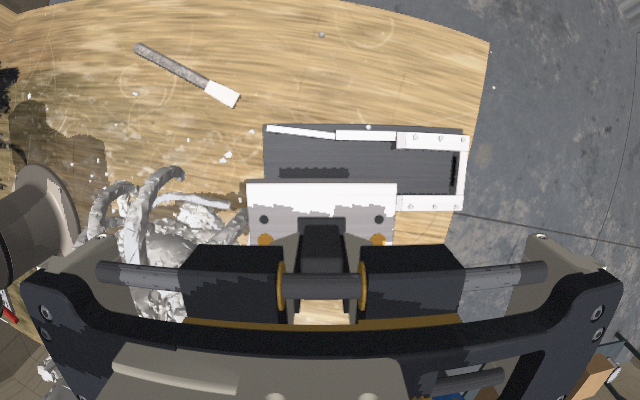

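The pallet hangs level in the grip, spanning columns 246-397 and rows 180-245. The dock is visible behind it at columns 263-470, and the fits agree. I'll set down at dock x≈-0.118, where the flare leaves more room.

```bash
python3 -c "
from h import *
for z in (.25,.09,.056,.0495): print(go([.4588,.1646,z],1.744))"
```

```text
[0.349, -4.15, -0.253, -0.0, 0.0, 0.002]
[0.352, -4.143, 15.747, -0.0, 0.0, 0.002]
[0.353, -4.141, 19.147, -0.0, 0.0, 0.002]
[0.353, -4.141, 19.797, -0.0, 0.0, 0.002]
```

>>> play_rows([
  [0.2, -2, 0, 0, 0, 0, 0.1],
  [0.35, -4.1, 1, 0, 0, 0, 0.1],
  [0.35, -4.15, 5, 0, 0, 0, 0.1],
  [0.35, -4.15, 9, 0, 0, 0, 0.1],
  [0.35, -4.15, 13, 0, 0, 0, 0.1],
  [0.35, -4.15, 16, 0, 0, 0, 0.1],
  [0.35, -4.15, 17.5, 0, 0, 0, 0.1],
  [0.35, -4.15, 18.5, 0, 0, 0, 0.1],
  [0.35, -4.15, 18.5, 0, 0, 0, 0.1],
  [0.35, -4.15, 18.5, 0, 0, 0, 0.1],
])

```text
time: 7.6
tool_pos: [0.4594, 0.1653, 0.0634]
tool_rot: [3.14, -0.0, 1.747]
contact_force: [0.5, -0.1, -2.9]
opening: 0.0198
grip_force: 30.0
```

Run:
```python
from fit import *
o,img,W=wcloud(); cv2.imwrite('pics/w4.png',img[100:320,180:580,::-1].repeat(2,0).repeat(2,1)); np.savez('w4.npz',img=img,W=W)
print(o['time'],o['tool_pos'],o['tool_rot'],o['grip_force'])
print(fit(o,img,org=(.575,.185),a=.1735))
```

```text
7.6 [0.45937874 0.16532832 0.06337724] [ 3.14028356e+00 -6.39129820e-05  1.74712046e+00] 29.99955117702484
L 0.0287 R -0.0287 slopes -0.0070 0.0093
L 0.0287 R -0.0293 slopes -0.0070 -0.0323
L 0.0291 R -0.0292 slopes 0.0140 -0.0234
L 0.0292 R -0.0286 slopes 0.0179 -0.0164
rise x 0.0930 fall x 0.1050
(array([0.57482724, 0.18602515]), np.float64(0.15325998272929572))
```

View pics/w4.png

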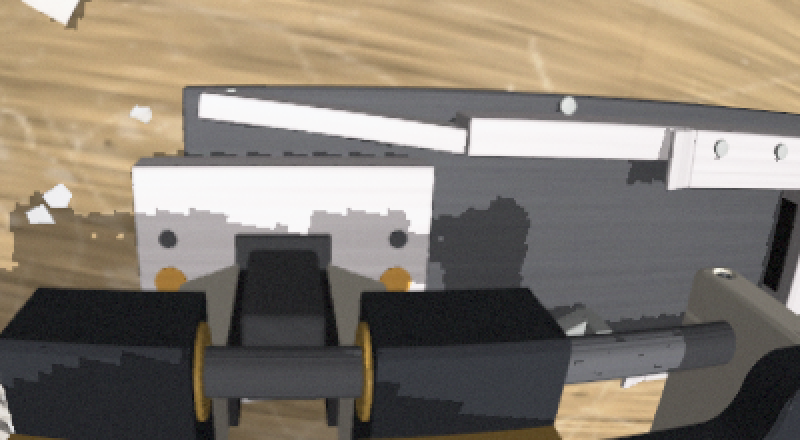

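The pallet's front edge is at crop column 433, just short of the flare/rail joint at 470. Its left edge is inside the left guide; next I compute the lateral match.

Run:
```python
from fit import *
o=robot.observe()
f=lambda x,y,z: planepts(o,z)[int(round(y/2+100)),int(round(x/2+180)),:2]
P=[f(136,167,.0348),f(432,168,.0348)]; Q=[f(475,156,.024),f(600,158,.024),f(660,159,.024)]
a=.1735;c,s=np.cos(a),np.sin(a);o0=np.array([.575,.185])
for p in P+Q: print(np.round((p-o0)@np.array([[c,-s],[s,c]])*1e3,1))
print(go([.4590,.1650,.0495],1.744))
```

```text
[-159.6   35.5]
[-74.8  35.7]
[-58.1  37. ]
[-13.9  37.2]
[11.1 37.1]
[-0.04, -0.061, 1.419, 0.002, -0.0, 0.003]
```

>>> play_rows([
  [0, 0, 0.6, 0, 0, 0, 0.1],
  [0, 0, 1.1, 0, 0, 0, 0.1],
  [0, 0, 1.3, 0, 0, 0, 0.1],
  [0, 0, 1.4, 0, 0, 0, 0.1],
  [0, 0, 1.45, 0, 0, 0, 0.1],
  [0, 0, 1.45, 0, 0, 0, 0.1],
  [0, 0, 1.45, 0, 0, 0, 0.1],
])

```text
time: 8.35
tool_pos: [0.4584, 0.1656, 0.0487]
tool_rot: [-3.141, -0.0, 1.748]
contact_force: [-4.3, -1.0, 5.5]
opening: 0.0199
grip_force: 30.0
```

>>> play_rows([
  [0, 0.5, 0, 0, 0, 0, 0.1],
  [0, 1.3, 0, 0, 0, 0, 0.1],
  [0, 2.1, 0, 0, 0, 0, 0.1],
  [0, 2.9, 0, 0, 0, 0, 0.1],
  [0, 3.7, 0, 0, 0, 0, 0.1],
  [0, 4.5, 0, 0, 0, 0, 0.1],
  [0, 5.3, 0, 0, 0, 0, 0.1],
  [0, 6, 0, 0, 0, 0, 0.1],
  [0, 6, 0, 0, 0, 0, 0.1],
])

```text
time: 9.25
tool_pos: [0.5189, 0.1762, 0.0487]
tool_rot: [3.14, 0.0, 1.748]
contact_force: [0.4, -0.7, 3.7]
opening: 0.0203
grip_force: 30.0
```

>>> play_rows([
  [0, 0.5, 0, 0, 0, 0, 0.1],
  [0, 1, 0, 0, 0, 0, 0.1],
  [0, 1.5, 0, 0, 0, 0, 0.1],
  [0, 2, 0, 0, 0, 0, 0.1],
  [0, 2.5, 0, 0, 0, 0, 0.1],
  [0, 3, 0, 0, 0, 0, 0.1],
  [0, 3.5, 0, 0, 0, 0, 0.1],
  [0, 4, 0, 0, 0, 0, 0.1],
  [0, 4.5, 0, 0, 0, 0, 0.1],
  [0, 4.5, 0, 0, 0, 0, 0.1],
])

```text
time: 10.25
tool_pos: [0.5624, 0.1841, 0.0487]
tool_rot: [3.141, 0.0, 1.748]
contact_force: [-2.2, -0.8, 5.3]
opening: 0.0199
grip_force: 30.0
```

Run:
```python
from fit import *
o,img,W=wcloud(); cv2.imwrite('pics/w5.png',img[100:320,180:580,::-1].repeat(2,0).repeat(2,1))
print(o['time'],o['tool_pos'],o['tool_rot'],o['grip_force'],o['contact_force'])
```

```text
10.25 [0.56237071 0.18408586 0.04867051] [3.14077471e+00 5.10659541e-06 1.74777816e+00] 30.001554787158966 [-2.20544068 -0.82250211  5.34761417]
```

View pics/w5.png

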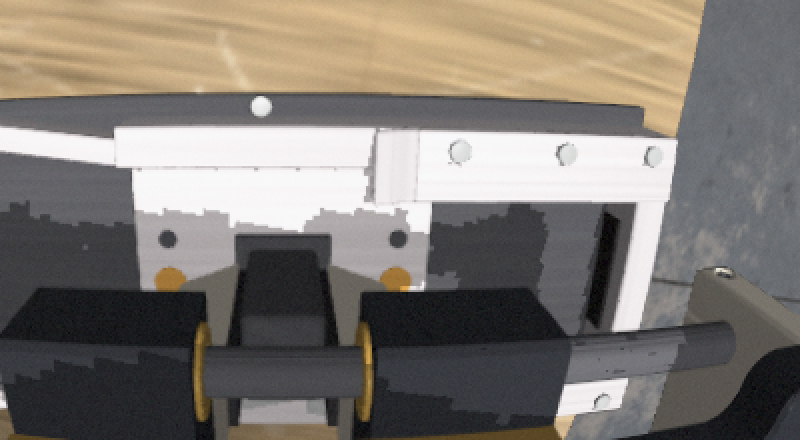

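The pallet's front edge (column 430) is already under the keeper lips and square in the lane. The end stop is at column 610.

>>> play_rows([
  [0, 0.5, 0, 0, 0, 0, 0.1],
  [0, 1, 0, 0, 0, 0, 0.1],
  [0, 1.5, 0, 0, 0, 0, 0.1],
  [0, 2, 0, 0, 0, 0, 0.1],
  [0, 2.5, 0, 0, 0, 0, 0.1],
  [0, 3, 0, 0, 0, 0, 0.1],
  [0, 3.5, 0, 0, 0, 0, 0.1],
  [0, 4, 0, 0, 0, 0, 0.1],
  [0, 4.5, 0, 0, 0, 0, 0.1],
  [0, 5, 0, 0, 0, 0, 0.1],
  [0, 5.4, 0, 0, 0, 0, 0.1],
  [0, 5.7, 0, 0, 0, 0, 0.1],
  [0, 5.7, 0, 0, 0, 0, 0.1],
])

```text
time: 11.6
tool_pos: [0.6181, 0.1939, 0.0487]
tool_rot: [3.142, 0.0, 1.748]
contact_force: [-2.6, -1.7, 5.8]
opening: 0.02
grip_force: 30.0
```

>>> play_rows([
  [0, 0.2, 0, 0, 0, 0, 0.1],
  [0, 0.4, 0, 0, 0, 0, 0.1],
  [0, 0.6, 0, 0, 0, 0, 0.1],
  [0, 0.7, 0, 0, 0, 0, 0.1],
  [0, 0.7, 0, 0, 0, 0, 0.1],
])

```text
time: 12.1
tool_pos: [0.6247, 0.1951, 0.0487]
tool_rot: [-3.141, 0.0, 1.748]
contact_force: [-4.5, -2.2, 6.6]
opening: 0.0197
grip_force: 30.0
```

>>> play_rows([
  [0, 0.15, 0, 0, 0, 0, 0.1],
  [0, 0.3, 0, 0, 0, 0, 0.1],
  [0, 0.3, 0, 0, 0, 0, 0.1],
])

```text
time: 12.4
tool_pos: [0.6277, 0.1956, 0.0487]
tool_rot: [-3.141, 0.0, 1.748]
contact_force: [-4.5, -2.0, 6.8]
opening: 0.0197
grip_force: 30.0
```

>>> play_rows([
  [0, 0.15, 0, 0, 0, 0, 0.1],
  [0, 0.3, 0, 0, 0, 0, 0.1],
  [0, 0.3, 0, 0, 0, 0, 0.1],
])

```text
time: 12.7
tool_pos: [0.6279, 0.1958, 0.0489]
tool_rot: [-3.135, 0.0, 1.748]
contact_force: [-15.5, -5.3, 14.6]
opening: 0.0196
grip_force: 30.0
```

Contact with the end stop. Now I relax, partly open the fingers and rise.

>>> play_rows([
  [0, -0.25, 0, 0, 0, 0, 0.1],
  [0, -0.28, 0, 0, 0, 0, 0.1],
  [0, -0.28, 0, 0, 0, 0, 0.5],
  [0, -0.28, 0, 0, 0, 0, 0.5],
  [0, -0.28, 0, 0, 0, 0, 0.5],
  [0, -0.28, 0, 0, 0, 0, 0.5],
  [0, -0.28, 0, 0, 0, 0, 0.5],
  [0, -0.28, 0, 0, 0, 0, 0.5],
  [0, -0.28, -0.5, 0, 0, 0, 0.5],
  [0, -0.28, -1.5, 0, 0, 0, 0.5],
  [0, -0.28, -4, 0, 0, 0, 0.5],
  [0, -0.28, -8, 0, 0, 0, 0.5],
  [0, -0.28, -12, 0, 0, 0, 0.5],
  [0, -0.28, -16, 0, 0, 0, 0.5],
  [0, -0.28, -16, 0, 0, 0, 0.5],
])

```text
time: 14.2
tool_pos: [0.6309, 0.1965, 0.2165]
tool_rot: [3.128, -0.0, 1.748]
contact_force: [-0.2, -0.7, -0.9]
opening: 0.0462
grip_force: 0.0
```

Run:
```python
from fit import *
o,img,W=wcloud(); cv2.imwrite('pics/w6.png',img[60:340,160:560,::-1].repeat(2,0).repeat(2,1))
print(o['time'],o['tool_pos'],o['grip_force'],o['contact_force'],o['opening'])
w=W.reshape(-1,3); a=.1735;c,s=np.cos(a),np.sin(a); d=(w[:,:2]-[.575,.185])@np.array([[c,-s],[s,c]])
k=(abs(d[:,0]-.05)<.04)&(abs(d[:,1])<.02)&(w[:,2]>.055)&(w[:,2]<.075); print('block',cv2.minAreaRect((d[k]*1e3).astype(np.float32)),w[k,2].mean())
k=(abs(d[:,0]-.05)<.06)&(abs(d[:,1])<.027)&(w[:,2]>.014)&(w[:,2]<.024); print('plate',np.percentile(d[k,0],[0,1,50,99,100]),w[k,2].mean())
k=(abs(d[:,0]+.02)<.045)&(abs(d[:,1]+.028)<.008)
for x in np.arange(-.06,.012,.006):
    q=k&(abs(d[:,0]-x)<.003); print(round(x,3),np.round(np.nanmax(np.r_[0,w[q,2]]),4))
```

```text
14.2 [0.63090701 0.19651071 0.21652023] 0.0 [-0.18670335 -0.70537736 -0.9260479 ] 0.046155299052175726
block ((53.44282913208008, 1.6323184967041016), (19.855539321899414, 22.66861343383789), 0.22658389806747437) 0.06359999572871256
plate [-0.00960533  0.00973921  0.05561888  0.10307877  0.10971275] 0.019424790441122258
-0.06 0.0064
-0.054 0.0072
-0.048 0.0468
-0.042 0.0461
-0.036 0.0434
-0.03 0.0373
-0.024 0.0338
-0.018 0.0302
-0.012 0.0268
-0.006 0.0309
-0.0 0.031
0.006 0.0068
```

View pics/w6.png

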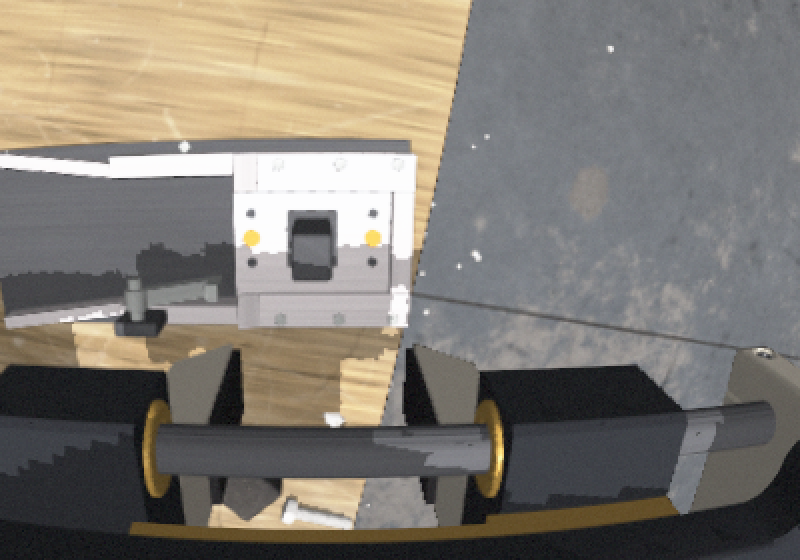

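The pallet is home: block at crop (312,243), rear edge at column 235. The catch nose, at about (215,290), lies behind it. I compare the catch heights with the first, closed view before handing in.

Run:
```python
from fit import *
a=.1735;c,s=np.cos(a),np.sin(a)
_,_,W6=wcloud()
for W in (np.load('w1.npz')['W'],W6):
    w=W.reshape(-1,3); d=(w[:,:2]-[.575,.185])@np.array([[c,-s],[s,c]])
    print([round(float(np.nanmax(np.r_[0,w[(abs(d[:,0]-x)<.004)&(abs(d[:,1]+.028)<.006),2]])),4) for x in np.arange(-.048,.012,.006)])
o=robot.observe(); print(o['time'],o['grip_force'],o['contact_force'])
```

```text
[0.426, 0.4276, 0.4276, 0.4331, 0.4334, 0.442, 0.4429, 0.4334, 0.4317, 0.4508]
[0.047, 0.047, 0.0447, 0.0376, 0.0338, 0.0309, 0.0278, 0.0306, 0.0308, 0.0194]
14.3 0.0 [ 0.06843491  0.45748765 -0.88082629]
```

Run:
```python
from fit import *
a=.1735;c,s=np.cos(a),np.sin(a)
for f in ('w1.npz','top0.npz'):
    w=np.load(f)['W'].reshape(-1,3); w=w[w[:,2]<.1]; d=(w[:,:2]-[.575,.185])@np.array([[c,-s],[s,c]])
    print([round(float(np.nanmax(np.r_[0,w[(abs(d[:,0]-x)<.004)&(abs(d[:,1]+.028)<.006),2]])),4) for x in np.arange(-.048,.012,.006)])
```

```text
[0.0466, 0.0461, 0.0436, 0.0373, 0.0347, 0.0295, 0.0274, 0.0309, 0.0312, 0.0078]
[0.0491, 0.0464, 0.0438, 0.0412, 0.0355, 0.0321, 0.027, 0.0353, 0.0335, 0.0099]
```

The catch profile matches the closed one, so I hand in.

```bash
python3 -c "
from cell import robot
print(robot.hand_in())"
```

```text
the job is handed in; nothing more can be done
None
```

The job is handed in at about 14 s with no verdict returned: by the last wrist view the pallet is home against the end stop (x about 53 mm), the catch has dropped behind it, and the gripper is open and clear.

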